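# Lay the printing blocks away in their tray

### The arm

A 7-joint arm with a two-finger parallel gripper is mounted at the origin on the work surface. World frame = base frame: x ahead of the robot, y to its left, z up, the work surface at z = 0. Lengths are in m, angles in degrees, forces in N, time in s.
With the tool pointing down it reaches from about 0.4 to 0.75 m from the base axis. Payload 19.5 kg.
Tool frame: the origin (TCP) lies at the very end of the fingers, on their centre line; the grasp point (between the pads) lies 19 mm behind it (grasp_offset is the distance from the TCP to the grasp point, in m); z points along the fingers, y is the line along which they close (so a half turn about z gives the same grasp; the last joint's range is limited). The gripper opens to 85 mm and grips with 20 to 120 N. Pads are 22 mm wide; open, the fingers measure 114 mm over their backs; the gripper's body (76 mm by 85 mm) begins 54 mm behind the grasp point. The pads swing forward as they close: fully open they stand 13 mm farther back than shut.
Start: joints at [67.34, 40.479, -1.581, 85.061, 1.261, 54.483, -4.326], TCP at [0.199, -0.539, 0.231] pointing down, gripper open.
Joint ranges: [-155.06, 155.06], [-18.47, 123.98], [-90, 86.84], [0, 140.48], [-83.41, 263.41], [0, 116], [-161.91, 161.91]. Speed limits (degrees/s): [108.29, 108.29, 147.25, 147.25, 172.46, 172.46, 172.46].

### API

Orientations are given as [roll, pitch, yaw] about the fixed x, y, z axes, in that order (R = Rz(yaw) Ry(pitch) Rx(roll)).
In Python, from plant import * gives the robot as it stands. Calls block until the motion is done:
- movep(position, orientation): joint-space move of the TCP to a pose.
- line_to(position, max_speed=0.15, rot=None, threshold=None): straight line of the TCP; rot=None keeps the orientation; max_speed is the mean speed in m/s. With threshold (N) it stops when the force on the tool has changed by that much, and returns True; else False.
- goto_joints(angles): joint-space move.
- command_gripper(opening): finger opening in m; the grip force is fixed at half the most; returns when the fingers have stopped.
- wait(seconds).
- solve_ik(position, orientation): joint angles nearest the present ones, or None.
- get_obs(): the state.
- grab_frame(name): name is "scene" or "top" or "wrist"; returns (picture, depth): 420x560x3 uint8, red, green, blue; 420x560 float32, m along the optical axis (not along the pixel's ray), 0 where there is no reading.
- camera_params(name): a dict with "K" (3x3 intrinsics, pixels), "position" and "rotation" of the camera in the world; the wrist camera has in their place "mount" (4x4, takes a point from camera to tool coordinates, whose origin is the TCP and whose axes are the flange's). Camera axes: x right, y down, z forward; pixel columns grow to the right and rows downward; lengths in m; the calibration is good to about 2 mm. A picture is of the moment at which its call begins: read the wrist's pose just before it. camera_params takes no time and is no camera call.
A pose or a line that the arm cannot do raises PlanningError and nothing moves.
- hand_in(): hands the job in; it is judged then, once.
Trained networks look in the newest picture that a camera, given by its name, has taken for a name from the list of things; names that differ only in an ending like _2 or _b are one class to them, and where a whole thing is asked for, a point or a joint stands for the part that bears it (a point fixed in the world has none). Each returns a list of dicts, best first, with "confidence" (0 to 1); they miss things now and then, are a little off and sometimes report something else, mostly with a low value. They report only what shows in the picture. A call takes as long as a camera call. They do not tell look-alikes from the thing itself.
- spot_in(camera, thing): "at" ([column, row] in pixels, amid what is visible of it).
- trace(camera, thing): "pixels" (420x560 bool, what is visible of it) and "at" ([column, row] in pixels, amid what is visible of it).
The state is a dict: "time": time; "joints": joint angles; "qvel": joint speeds; "effort": joint torques, N m; "tool_pos": TCP position; "tcp_rot": TCP orientation; "wrist_force": force on the tool from outside, world axes, zero at the start; "torque": the same for the moment, N m; "gripper_width": finger opening in m; "gripper_force": force on a finger pad.
Only numpy, scipy, OpenCV 4.12 (cv2) and the standard library are available. Lean on these libraries where they do the work, as an engineer would, in place of code of your own. Each camera call takes 0.05 s, during which the arm holds its last target. There are 200 camera calls.

### The job

Put both printing blocks away in the wooden tray, each lying flat in the pocket of its own colour with the carved coloured face up and its tab in the notch at the end of the pocket, fully down on the pocket floor. One block is standing on end and has to be laid over first; do not shift or knock over the bottle, the brush pot or the books.

Things in the scene. Friction and masses are not known exactly. Their poses are not given: they have to be found in the camera images.
- blue_block: Wooden printing block with its carved face in blue: 110 long, 50 wide, 44 thick, about 150 g. A dark tab, 20 x 14, sticks out 17 from the middle of one end, its centre 11 above the back. Origin: middle of the plain back; x to the tab, y across the width, z out of the face. Starts lying on its back, face up, turned anyhow on the desk.
- orange_block: Wooden printing block with its carved face in orange: 110 long, 50 wide, 44 thick, about 150 g. A dark tab, 20 x 14, sticks out 17 from the middle of one end, its centre 11 above the back. Origin: middle of the plain back; x to the tab, y across the width, z out of the face. Starts standing on end, tab up (origin 55 above desk), face looking left (+y) or half back at the robot.
- blue_block_tab (a point): Middle of the blue block's tab at the outer end face: 72 from the block's origin along its x, 11 along its z.
- orange_block_tab (a point): Middle of the orange block's tab at the outer end face: 72 from the block's origin along its x, 11 along its z.
- tray: Wooden tray fixed to the desk, 190 (x) by 142 (y). Two pockets side by side, one with a blue floor, one orange, each 58 (x) by 118 (y), floor 5 above the desk, rim 17 above the desk; solid rib 42 wide between them. A notch 30 wide, down to the floor, goes through the middle of each pocket's end wall on the tray's -y side. Origin: centre of the underside, z up.
- blue_pocket (a point): Centre of the blue pocket's floor (tray x = -50, z = 5); axes as the tray's, so the notch lies towards -y.
- orange_pocket (a point): Centre of the orange pocket's floor (tray x = +50, z = 5); axes as the tray's, so the notch lies towards -y.
- blue_notch (a point): Where the outer end of the blue block's tab comes when it is put away: 72 from the pocket's centre towards tray -y, 11 above its floor.
- orange_notch (a point): Where the outer end of the orange block's tab comes when it is put away: 72 from the pocket's centre towards tray -y, 11 above its floor.
- bottle: Clear drinking bottle with a black cap, 72 diameter, 210 tall, standing loose beyond the work; leave alone. Origin: centre of its base.
- brush_pot: White ceramic pot of brushes, 76 diameter, 90 tall, brushes up to 180, standing loose; leave alone. Origin: centre of its base.
- books: Stack of two books, about 110 by 150, 40 high, lying loose beyond the tray; leave alone. Origin: centre of its underside.
Things that resemble listed ones, but are neither listed nor needed, are in the scene too. What is meant by the tray is not green or purple, and is the larger of those in its own colour.

How it is judged (in metres and radians):
At the end, for the whole second after the job is handed in: Each block lies at rest in the pocket of its own colour, carved face up (within 4.5 degrees of level), its back within 4 mm of the pocket floor, its middle within 8 mm of the pocket's centre and its tab's end within 12 mm of the notch point (level distances) (horizontal distance between blue_block and blue_pocket below 0.008 m and horizontal distance between blue_block_tab and blue_notch below 0.012 m and z of blue_block in the frame of blue_pocket below 0.004 m and angle between each of blue_block, orange_block's own z axis and vertical below 0.08 rad and linear speed of each of blue_block, orange_block below 0.02 m/s and angular speed of each of blue_block, orange_block below 0.2 rad/s and horizontal distance between orange_block and orange_pocket below 0.008 m and horizontal distance between orange_block_tab and orange_notch below 0.012 m and z of orange_block in the frame of orange_pocket below 0.004 m); the robot touches nothing.
It fails at once if the bottle is shifted more than 25 mm or tipped (distance of bottle from where it was at the start of the episode above 0.025 m or angle between bottle's own z axis and vertical above 0.3 rad).
It fails at once if the brush pot is shifted more than 25 mm or tipped (distance of brush_pot from where it was at the start of the episode above 0.025 m or angle between brush_pot's own z axis and vertical above 0.3 rad).
It fails at once if the books is shifted more than 25 mm or tipped (distance of books from where it was at the start of the episode above 0.025 m or angle between books's own z axis and vertical above 0.3 rad).
It also fails if it takes over 58 s, if anything falls off the work surface, if the arm or the gripper's body presses on something with over 40 N, if the wrist force passes 120 N, or if a joint passes its speed limit or range.

## Working session

There is one attempt and no reset: what is moved stays moved. The work goes in short steps, each a Python script; the robot and the scene stay as the last script left them, time stands still between calls to the robot, and variables do not carry over. Pictures are saved under pics/ and viewed, at most 10 in all, crops included, and the job is handed in when it is done.

```bash
ls; mkdir -p pics; python3 - <<'E'
from plant import *
import cv2,numpy as np
for n in("scene","top"):
    p,d=grab_frame(n); cv2.imwrite(f"pics/{n}0.png",p[:,:,::-1]); np.savez(f"{n}0.npz",p=p,d=d)
    c=camera_params(n); print(n,np.round(c["K"],1).tolist(),np.round(c["position"],3),np.round(c["rotation"],3).tolist())
    for t in("blue_block","orange_block","blue_block_tab","orange_block_tab","tray","bottle","brush_pot","books"):
        print(n,t,[(np.round(r["at"]).tolist(),round(r["confidence"],2)) for r in spot_in(n,t)])
print(get_obs()["time"])
E
```

```text
pics
scene [[385.4, 0.0, 279.3], [0.0, 385.4, 211.7], [0.0, 0.0, 1.0]] [ 1.087 -0.367  0.834] [-136.728, 0.892, 58.23]
scene blue_block [([342.0, 186.0], 0.82), ([227.0, 275.0], 0.28)]
scene orange_block [([310.0, 216.0], 0.63), ([228.0, 275.0], 0.46)]
scene blue_block_tab [([345.0, 184.0], 0.67)]
scene orange_block_tab [([310.0, 217.0], 0.61)]
scene tray [([271.0, 204.0], 0.9), ([229.0, 272.0], 0.84), ([150.0, 228.0], 0.67), ([136.0, 312.0], 0.65)]
scene bottle [([363.0, 284.0], 0.72)]
scene brush_pot [([407.0, 262.0], 0.9)]
scene books [([263.0, 360.0], 0.83)]
top [[382.4, 0.0, 280.4], [0.0, 382.4, 207.9], [0.0, 0.0, 1.0]] [ 0.453 -0.046  1.18 ] [-176.056, 1.756, -89.807]
top blue_block [([187.0, 239.0], 0.73), ([250.0, 212.0], 0.73)]
top orange_block [([251.0, 210.0], 0.64)]
top blue_block_tab [([192.0, 241.0], 0.71), ([249.0, 211.0], 0.65)]
top orange_block_tab [([246.0, 212.0], 0.74)]
top tray [([421.0, 212.0], 0.8), ([344.0, 213.0], 0.79), ([378.0, 297.0], 0.74), ([267.0, 257.0], 0.67)]
top bottle [([267.0, 122.0], 0.97)]
top brush_pot [([219.0, 124.0], 0.58), ([191.0, 240.0], 0.42)]
top books [([347.0, 131.0], 0.9), ([341.0, 207.0], 0.61)]
0.9
```

View pics/scene0.png

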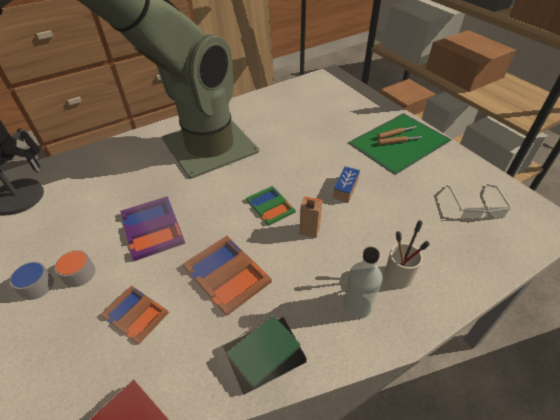

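View pics/top0.png

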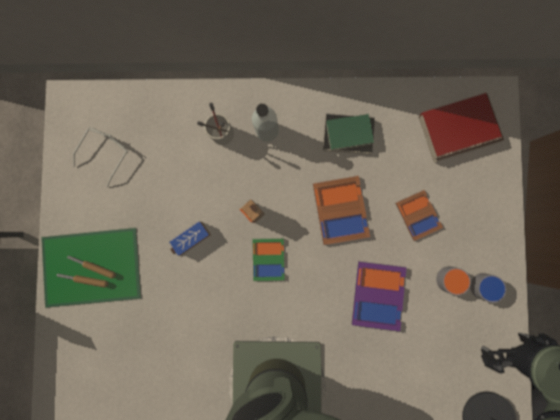

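The scene shows four tray-like things: the large wooden tray (top 341,211; scene 228,275), the small wooden one (top 419,216), the green one (top 268,258) and the purple one (top 380,297). I choose the large wooden tray at (341,211). The blue block is at top (190,239), not the blue cup at (491,289). The orange block stands at (251,211), not the orange cup at (456,281).

Next I'll rectify these from depth and check them in a close crop.

```bash
cat > h.py <<'E'
from plant import *
import cv2,numpy as np
from scipy.spatial.transform import Rotation as Ro
def pose(n,obs=None):
    c=camera_params(n)
    if n=="wrist":
        T=np.eye(4);T[:3,:3]=rot(obs["tcp_rot"]);T[:3,3]=obs["tool_pos"];T=T@np.array(c["mount"])
        return np.array(c["K"]),T[:3,:3],T[:3,3]
    return np.array(c["K"]),rot(c["rotation"]),np.array(c["position"])
def rot(r):
    r=np.array(r,float)
    return r if r.shape==(3,3) else Ro.from_euler("xyz",r,degrees=True).as_matrix()
def cloud(d,P):
    K,R,t=P;v,u=np.indices(d.shape)
    return (np.stack([(u-K[0,2])/K[0,0]*d,(v-K[1,2])/K[1,1]*d,d],-1))@R.T+t
def proj(X,P):
    K,R,t=P;q=((np.asarray(X,float)-t)@R)@K.T
    return q[...,:2]/q[...,2:]
def hsv(p): return cv2.cvtColor(p,cv2.COLOR_RGB2HSV)
def cmask(p,c):
    h=hsv(p);lo,hi=((105,110,50),(125,255,255)) if c=="blue" else ((3,180,120),(14,255,255))
    return cv2.inRange(h,lo,hi)>0
def shoot(n):
    o=get_obs();p,d=grab_frame(n);return p,d,pose(n,o)
E
python3 - <<'E'
from h import *
out=[]
for n in("scene","top"):
    z=np.load(f"{n}0.npz");p,d=z["p"],z["d"];P=pose(n);C=cloud(d,P)
    for c in("blue","orange"):
        k,l,s,ce=cv2.connectedComponentsWithStats(cmask(p,c).astype(np.uint8))
        for i in range(1,k):
            if s[i,4]>40:
                X=C[(l==i)&(d>0)]; r=cv2.minAreaRect((X[:,:2]*1000).astype(np.float32))
                print(n,c,ce[i].round(),s[i,4],"med z",np.median(X[:,2]).round(4),np.round(r[0]),np.round(r[1]),round(r[2],1))
    for nm,(u,v) in dict(top_bl=(188,239),top_or=(252,211),sc_or=(311,202),sc_bl=(347,184)).items():
        if nm[:2]==n[:2]: print(nm,C[v,u].round(3))
z=np.load("top0.npz")["p"];s=np.load("scene0.npz")["p"]
a=cv2.resize(z[160:270,160:380],(792,396),interpolation=cv2.INTER_CUBIC)
b=cv2.resize(s[160:250,280:370],(200,200),interpolation=cv2.INTER_CUBIC)
c=cv2.resize(s[230:320,180:275],(211,200),interpolation=cv2.INTER_CUBIC)
im=np.zeros((600,792,3),np.uint8);im[:396]=a;im[400:,:200]=b;im[400:,220:431]=c
cv2.imwrite("pics/crop1.png",im[:,:,::-1])
E
```

```text
scene blue [346. 180.] 239 med z 0.0437 [442. 259.] [ 47. 106.] 34.6
scene blue [262. 199.] 156 med z 0.0034 [340.  17.] [32. 77.] 3.5
scene blue [132. 220.] 117 med z 0.0053 [ 208. -350.] [45. 41.] 0.2
scene blue [226. 254.] 103 med z 0.0051 [ 470. -168.] [26. 42.] 82.0
scene blue [ 27. 275.] 491 med z 0.052 [ 299. -621.] [67. 67.] 11.7
scene blue [131. 301.] 121 med z 0.0037 [ 472. -432.] [28. 33.] 24.9
scene orange [275. 212.] 135 med z 0.0036 [409.  22.] [28. 73.] 1.0
scene orange [139. 244.] 82 med z 0.0056 [ 309. -356.] [24. 39.] 86.4
scene orange [249. 278.] 136 med z 0.0055 [ 568. -156.] [46. 32.] 3.8
scene orange [151. 313.] 127 med z 0.0037 [ 531. -401.] [30. 31.] 15.9
sc_or [0.53  0.061 0.128]
sc_bl [0.46  0.246 0.044]
top blue [345. 226.] 497 med z 0.0044 [ 479. -207.] [ 46. 104.] 9.7
top blue [424. 225.] 180 med z 0.0024 [ 482. -447.] [26. 66.] 25.2
top blue [199. 231.] 115 med z 0.0429 [460. 235.] [43. 37.] 34.8
top blue [179. 247.] 87 med z 0.0428 [423. 289.] [43. 42.] 34.4
top blue [270. 270.] 240 med z 0.0025 [344.  20.] [31. 71.] 0.3
top blue [492. 288.] 441 med z 0.0505 [ 300. -618.] [67. 65.] 88.6
top blue [379. 313.] 617 med z 0.0041 [ 219. -310.] [114.  51.] 83.3
top orange [340. 194.] 480 med z 0.0045 [ 577. -195.] [ 46. 112.] 10.0
top orange [415. 205.] 127 med z 0.0024 [ 545. -422.] [24. 69.] 24.5
top orange [269. 248.] 116 med z 0.003 [411.  25.] [25. 62.] 0.3
top orange [382. 279.] 441 med z 0.0045 [ 320. -317.] [95. 45.] 83.4
top orange [456. 281.] 383 med z 0.0506 [ 319. -519.] [61. 61.] 83.7
top_bl [0.438 0.265 0.043]
top_or [0.518 0.067 0.112]
```

View pics/crop1.png

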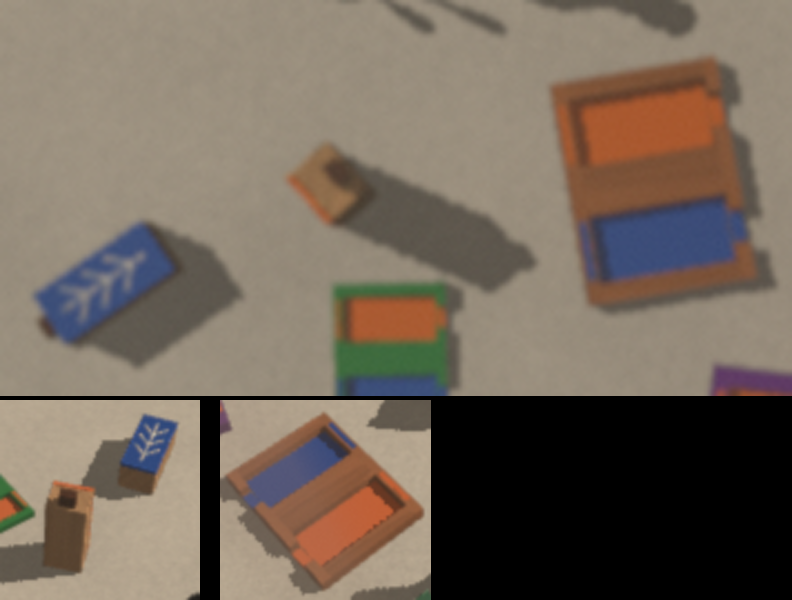

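The crop shows the large wooden tray (crop 660,185), with its notches on the right (-y) side and the orange pocket on the far side. The blue block is face up with its tab at lower left (45,325). The orange block's face is on its lower left (310,200), so it looks half back at the robot. Now I'll take wrist close-ups to measure.

```bash
python3 - <<'E'
from h import *
o=get_obs();print(o["tcp_rot"],np.round(camera_params("wrist")["mount"],3).tolist(),o["time"])
ims=[]
yaw=o["tcp_rot"][2] if np.ndim(o["tcp_rot"])==1 else 0
for nm,pos in(("tray",(0.50,-0.20,0.33)),("orange",(0.44,0.08,0.36)),("blue",(0.42,0.23,0.33))):
    try: movep(pos,[180,0,yaw])
    except PlanningError as e: print(nm,e);continue
    wait(.3)
    p,d,P=shoot("wrist");np.savez(f"w_{nm}.npz",p=p,d=d,K=P[0],R=P[1],t=P[2])
    ims.append(cv2.resize(p,(400,300))[:,:,::-1]);o=get_obs();print(nm,o["time"],np.round(o["tool_pos"],4),np.round(o["joints"],1))
im=np.zeros((600,800,3),np.uint8)
for i,a in enumerate(ims): im[i//2*300:i//2*300+300,i%2*400:i%2*400+400]=a
cv2.imwrite("pics/w1.png",im)
E
```

```text
[-1.79993658e+02 -5.82874676e-04  2.02696186e+01] [[0.0, -0.954, -0.299, 0.075], [1.0, -0.0, 0.001, 0.001], [-0.001, -0.299, 0.954, -0.143], [0.0, 0.0, 0.0, 1.0]] 0.9
tray 2.95 [ 0.4999 -0.2002  0.33  ] [ 18.   31.6   0.7  82.4  -0.4  66.  -50.9]
orange 4.4083 [0.4401 0.0797 0.3599] [-14.1  21.   -0.4  95.6   0.2  63.3 -84.3]
blue 5.425 [0.4202 0.2296 0.3301] [ -31.1   25.7   -2.2   93.9    1.1   60.4 -103.5]
```

View pics/w1.png

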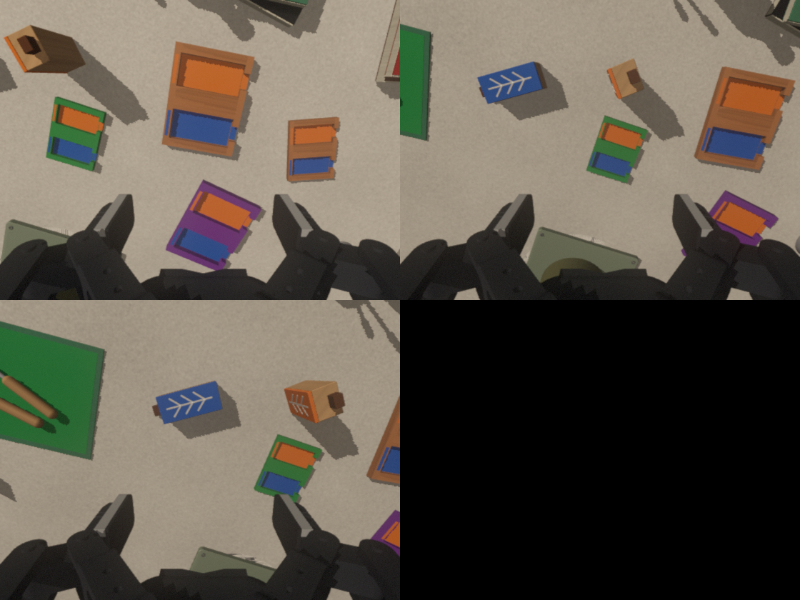

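The wrist views show the tray (panel 1: 208,98), the orange block with its face at lower left (panel 3: 300,402) and the blue block with its tab on the left (panel 3: 157,411). Next I'll fit outlines from depth.

```bash
cat > fit.py <<'E'
from h import *
def rect(X): 
    r=cv2.minAreaRect((X[:,:2]*1000).astype(np.float32));return np.round(r[0],1),np.round(r[1],1),round(r[2],1)
def views():
    for n in("w_tray","w_orange","w_blue"):
        z=np.load(n+".npz");P=z["K"],z["R"],z["t"];yield n,z["p"],z["d"],cloud(z["d"],P),P
    for n in("top","scene"):
        z=np.load(n+"0.npz");P=pose(n);yield n,z["p"],z["d"],cloud(z["d"],P),P
E
python3 - <<'E'
from fit import *
def near(C,d,c,r,z0,z1): return C[(d>0)&(np.hypot(C[...,0]-c[0],C[...,1]-c[1])<r)&(C[...,2]>z0)&(C[...,2]<z1)]
for n,p,d,C,P in views():
    dk=near(C,d,(.53,-.2),.3,-.01,.003); print(n,"desk z",np.median(dk[:,2]).round(4))
    for nm,c,r,z0,z1 in(("rim",(.527,-.2),.128,.013,.021),("blueface",(.442,.262),.09,.040,.048),("or_end",(.52,.067),.06,.105,.115),("or_tab",(.52,.067),.06,.120,.133)):
        X=near(C,d,c,r,z0,z1)
        if len(X)>15: print("  ",nm,len(X),*rect(X),"med z",np.median(X[:,2]).round(4))
    for c,ctr in(("blue",(.479,-.207)),("orange",(.577,-.19))):
        m=cmask(p,c)&(d>0)&(np.hypot(C[...,0]-ctr[0],C[...,1]-ctr[1])<.085)&(C[...,2]<.009); X=C[m]
        if len(X)>15: print("  pocket",c,len(X),*rect(X))
    # orange face plane
    m=(d>0)&(hsv(p)[...,1]>90)&(np.hypot(C[...,0]-.52,C[...,1]-.067)<.06)&(C[...,2]>.02)&(C[...,2]<.1);X=C[m]
    if len(X)>50:
        e=cv2.minAreaRect((X[:,:2]*1000).astype(np.float32)); print("  or side footprint",len(X),*rect(X))
E
```

```text
w_tray desk z 0.0006
   rim 7322 [ 528.3 -197.2] [190.5 142.6] 9.8 med z 0.0176
   or_end 1989 [519.9  68.2] [50.3 45.4] 41.7 med z 0.1101
   or_tab 453 [527.4  59.7] [20.3 14.7] 42.3 med z 0.1268
  pocket blue 2598 [ 478.7 -216.1] [ 50.6 118.8] 9.9
  pocket orange 3420 [ 577.9 -195.4] [ 55.1 126.4] 9.8
  or side footprint 2197 [519.8  51.6] [64.4 33. ] 0.6
w_orange desk z 0.0008
   rim 6230 [ 528.2 -197.2] [190.4 144.3] 9.8 med z 0.0179
   blueface 3293 [440.9 261.4] [ 50.1 110.8] 34.9 med z 0.0444
   or_end 1534 [520.   68.4] [50.1 44. ] 42.1 med z 0.1105
   or_tab 263 [527.4  60.4] [20.  13.9] 42.5 med z 0.1274
  pocket blue 2156 [ 479.6 -216.5] [ 51.9 119.7] 10.1
  pocket orange 2656 [ 575.9 -199.2] [ 50.8 119.1] 10.3
w_blue desk z 0.001
   rim 1497 [ 499.8 -159.9] [147.4  63.5] 10.3 med z 0.018
   blueface 3472 [440.9 261.2] [ 50.2 110.1] 34.9 med z 0.0446
   or_end 1722 [519.9  68.9] [50.4 44.7] 42.4 med z 0.1107
   or_tab 356 [527.3  60.9] [20.7 14.9] 41.6 med z 0.1276
  pocket blue 635 [ 473.  -177.7] [53.4 40.1] 12.7
  or side footprint 1187 [519.   85.3] [64.5 32.3] 2.1
top desk z -0.0011
   rim 1249 [ 529.9 -193.7] [190.1 142.5] 9.7 med z 0.0161
   blueface 568 [442.3 263.7] [ 50.7 110.8] 34.9 med z 0.0432
   or_end 231 [521.1  71. ] [49.7 44. ] 42.2 med z 0.1089
   or_tab 36 [528.5  62.9] [19.2 11.8] 45.2 med z 0.1257
  pocket blue 491 [ 480.  -212.3] [ 45.6 115.4] 9.7
  pocket orange 469 [ 577.1 -195.4] [ 45.7 112.5] 10.0
scene desk z -0.0002
   rim 1741 [ 526.8 -195.8] [192.9 143.4] 9.9 med z 0.0167
   blueface 408 [440.7 261.2] [ 50.3 113.7] 34.4 med z 0.0437
   or_end 189 [520.   68.5] [49.9 47. ] 42.0 med z 0.1098
   or_tab 44 [527.2  60.8] [20.2 13.3] 39.1 med z 0.1263
  pocket blue 98 [ 470.  -168.1] [25.7 41.5] 82.0
  pocket orange 139 [ 567.7 -155.7] [45.8 32.5] 3.8
  or side footprint 396 [535.7  67.9] [66.2 34.4] 83.7
```

```bash
cat > plan.py <<'E'
from h import *
Y=9.8; T=np.array([.5283,-.1972,0]); Rt=Ro.from_euler("z",Y,degrees=True).as_matrix()
def frame(xax,zax,o): return np.column_stack([xax,np.cross(zax,xax),zax]),np.array(o,float)
def yawv(a): a=np.radians(a);return np.array([np.cos(a),np.sin(a),0])
UP=np.array([0,0,1.])
Bp=frame(yawv(124.9),UP,[.441,.2613,0])
Bg=frame(-Rt[:,1],UP,T+Rt@[-.05,0,.005])
fn=yawv(132.1); Opk=frame(UP,fn,np.array([.5200,.0686,.055])-.022*fn)
Og=frame(-Rt[:,1],UP,T+Rt@[.05,0,.005])
def tool(F,x0,h,beta,s=1,lift=0):
    """TCP pose gripping block frame F at block x0, height h; tool leaning beta; s flips the closing axis"""
    R,o=F;b=np.radians(beta)
    z=np.array([-np.sin(b),0,-np.cos(b)]);y=np.array([0,-s,0.]);x=np.cross(y,z)
    p=o+R@(np.array([x0,0,h])+.019*z)+[0,0,lift]
    return p,Ro.from_matrix(R@np.column_stack([x,y,z])).as_euler("xyz",degrees=True)
E
python3 - <<'E'
from plan import *
def ik(p,r):
    q=solve_ik(p,r);return None if q is None else np.round(q).astype(int).tolist()
for s in(1,-1):
    print("blue",s,ik(*tool(Bp,0,.030,0,s)),ik(*tool(Bg,0,.030,0,s)))
    for b in(15,25,35,45):
        print("or",s,b,ik(*tool(Opk,.015,.033,b,s)),ik(*tool(Og,.015,.033,b,s)),ik(*tool(Og,.015,.033,b,s,.15)))
E
```

```text
blue 1 [-27, 57, -14, 108, 37, 20, -35] [14, 57, 11, 106, -28, 19, -123]
or 1 15 [-71, 93, 49, 119, 89, 20, 69] [18, 65, 10, 76, -28, 51, -127] [15, 54, 18, 72, -28, 68, -130]
or 1 25 [-67, 85, 47, 122, 110, 17, 55] [22, 68, 11, 69, -33, 64, -123] [20, 57, 16, 65, -33, 79, -127]
or 1 35 [-64, 79, 48, 123, 141, 12, 32] [25, 73, 10, 60, -37, 76, -122] [24, 62, 14, 58, -37, 89, -127]
or 1 45 [-54, 68, 35, 123, 126, 15, 56] [28, 78, 9, 51, -40, 88, -122] [27, 67, 13, 51, -42, 99, -128]
blue -1 [-38, 57, 6, 108, -20, 16, -160] [27, 57, -14, 106, 33, 21, -2]
or -1 15 [-52, 79, 11, 118, 90, 63, -107] [37, 67, -34, 76, 23, 52, 13] [35, 55, -32, 71, 13, 66, 18]
or -1 25 [-49, 73, 11, 121, 95, 55, -106] [41, 72, -42, 68, 21, 62, 18] [39, 60, -37, 64, 9, 74, 21]
or -1 35 [-48, 68, 15, 123, 101, 42, -105] [45, 78, -50, 59, 20, 73, 21] [42, 65, -43, 57, 6, 83, 23]
or -1 45 [-44, 63, 16, 123, 105, 32, -102] [46, 84, -57, 50, 19, 84, 24] [44, 70, -47, 50, 3, 91, 24]
```

```bash
cat >> plan.py <<'E'
def st(m):
    o=get_obs();print(m,"t",round(o["time"],2),np.round(o["tool_pos"],4),"w",round(o["gripper_width"],4),"gf",round(float(np.max(o["gripper_force"])),1),"F",np.round(o["wrist_force"],1))
def place(F,x0,h,b,s):
    movep(*tool(F,x0,h,b,s,.10));p,r=tool(F,x0,h,b,s,.018);line_to(p,.15,r);st("above")
    p,r=tool(F,x0,h,b,s,-.002);print("touch",line_to(p,.03,r,threshold=6));st("down")
E
python3 - <<'E'
from plan import *
a=(0,.030,0,1)
movep(*tool(Bp,*a,.07));p,r=tool(Bp,*a);line_to(p,.12,r);st("at")
command_gripper(.04);st("grip")
line_to(p+[0,0,.12],.2);st("lift")
place(Bg,*a)
p,d,P=shoot("wrist");np.savez("w_bp.npz",p=p,d=d);cv2.imwrite("pics/bp.png",p[:,:,::-1])
E
```

```text
at t 7.36 [0.4413 0.2615 0.0117] w 0.0855 gf 0.0 F [-0.7 -0.2  0.6]
grip t 7.81 [0.4413 0.2614 0.0116] w 0.049 gf 62.0 F [-0.6 -1.5 11.7]
lift t 8.56 [0.4408 0.261  0.1302] w 0.0493 gf 62.2 F [ 0.  -0.8 -2.4]
above t 12.0 [ 0.4794 -0.2055  0.0347] w 0.0491 gf 62.2 F [-0.2 -0.3 -1. ]
touch True
down t 12.38 [ 0.4794 -0.2057  0.0274] w 0.0495 gf 63.3 F [0.  0.1 5. ]
```

View pics/bp.png

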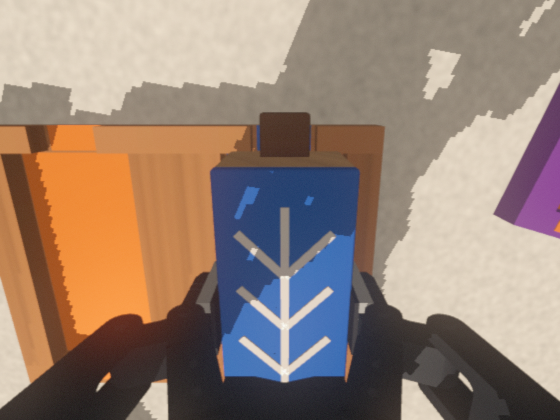

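The blue block is in the gripper over the blue pocket, its tab (285,135) pointing at the notch (258–316). It stopped about 11 mm above the floor, so it is touching the rim. I'll measure the misfit.

```bash
python3 - <<'E'
from plan import *
z=np.load("w_bp.npz");p,d=z["p"],z["d"];o=get_obs();P=pose("wrist",o);C=cloud(d,P);L=(C-T)@Rt  # tray frame
m=(d>0)
face=m&(abs(L[...,2]-.060)<.012)&cmask(p,"blue")
print("face z",np.percentile(L[face][:,2],[5,50,95]).round(4))
X=L[face];print("face x",np.percentile(X[:,0],[.5,99.5]).round(4),"y",np.percentile(X[:,1],[.5,99.5]).round(4))
for y0 in(-.05,-.04,-.03,-.02): 
    q=X[abs(X[:,1]-y0)<.003]; print(y0,q[:,0].min().round(4),q[:,0].max().round(4)) if len(q) else 0
rim=m&(abs(L[...,2]-.0175)<.0035)&(abs(L[...,0])<.11)&(abs(L[...,1])<.09);X=L[rim]
print("rim x",np.percentile(X[:,0],[.3,99.7]).round(4),"y",np.percentile(X[:,1],[.3,99.7]).round(4),"z",np.median(X[:,2]).round(4))
print("tab rows:",L[135,265].round(4),L[135,285].round(4),L[135,305].round(4),L[115,285].round(4))
# rim boundaries of blue pocket: scan for end wall, rim pixels near tab end
print("end wall left of notch", L[140,240].round(4),L[150,240].round(4))
st("now")
E
```

```text
face z [0.0596 0.0608 0.062 ]
face x [-0.075  -0.0264] y [-0.0585  0.0273]
-0.05 -0.0754 -0.0268
-0.04 -0.0752 -0.0262
-0.03 -0.0753 -0.0263
-0.02 -0.0755 -0.0261
rim x [-0.095   0.0944] y [-0.07    0.0693] z 0.0176
tab rows: [-0.043  -0.0675  0.0357] [-0.0509 -0.0675  0.0359] [-0.0589 -0.0673  0.0333] [-0.0508 -0.0751  0.0361]
end wall left of notch [-0.0307 -0.0639  0.0177] [-0.0306 -0.0596  0.0186]
now t 12.43 [ 0.4794 -0.2057  0.0276] w 0.0494 gf 63.1 F [0.6 0.2 2.5]
```

The block sits about 3.4 mm too far towards -y and 1 mm towards -x. I'll raise it, shift it and lower it again.

```bash
python3 - <<'E'
from plan import *
p0=np.array(get_obs()["tool_pos"])
p=p0+[0,0,.004];line_to(p,.05);p=p+Rt@[.001,.0033,0];line_to(p,.05);wait(.2)
f0=np.array(get_obs()["wrist_force"])
e=p.copy();e[2]=.0135
print("touch",line_to(e,.02,threshold=8));st("down")
E
```

```text
touch True
down t 13.83 [ 0.4798 -0.2026  0.0167] w 0.0491 gf 63.5 F [-0.4 -1.6  6.8]
```

```bash
python3 - <<'E'
from plan import *
command_gripper(.066);st("open")
p=np.array(get_obs()["tool_pos"]);line_to(p+[0,0,.09],.15)
wait(.2);im,d,P=shoot("wrist");C=cloud(d,P);L=(C-T)@Rt
X=L[(d>0)&(abs(L[...,2]-.049)<.006)&cmask(im,"blue")&(abs(L[...,0]+.05)<.06)]
print("blue face",len(X),np.percentile(X,[.5,50,99.5],axis=0).round(4).tolist())
command_gripper(.085)
a=(.015,.034,30,-1)
R=Opk[0]; p,r=tool(Opk,*a); back=p+R@[.05,0,.08]   # up 50 mm, 80 mm to the face side
q=solve_ik(back,r);print(np.round(q),np.round(solve_ik(p,r)),p.round(3),back.round(3))
movep([.40,-.02,.30],[180,0,99.8-0]);st("mid")
q=solve_ik(back,r);print(np.round(get_obs()["joints"]),np.round(q))
E
```

```text
open t 14.14 [ 0.4795 -0.2025  0.0163] w 0.0658 gf 0.0 F [ 0.7 -0.1 -1. ]
blue face 10518 [[-0.0741, -0.0557, 0.0478], [-0.0507, -0.0092, 0.0495], [-0.0254, 0.0524, 0.0511]]
[-22.  76. -59. 122.  85. 116. -99.] [-70.  90.  62. 123. 211.  10. 136.] [0.523 0.065 0.06 ] [0.469 0.125 0.11 ]
mid t 17.98 [ 0.4    -0.0201  0.2998] w 0.0849 gf 0.0 F [-0.1  0.3  0.2]
[ 22.  23. -36. 110.  17.  52. -12.] [-60.  64.  13. 124.  83.  47. -96.]
```

```bash
python3 - <<'E'
from plan import *
a=(.015,.034,30,-1)
p,r=tool(Opk,*a); back=p+Opk[0]@[.05,0,.08]
movep(back,r);st("back");print(np.round(get_obs()["joints"]))
print(line_to(p,.1,r,threshold=10));st("at");print(np.round(get_obs()["joints"]))
im,d=grab_frame("scene");cv2.imwrite("pics/s2.png",im[100:310,180:460,::-1].repeat(2,0).repeat(2,1))
E
```

```text
back t 20.02 [0.4696 0.1241 0.1108] w 0.085 gf 0.0 F [-0.   0.3  0.5]
[-60.  64.  13. 124.  83.  47. -96.]
False
at t 21.11 [0.5228 0.0658 0.0607] w 0.0851 gf 0.0 F [-0.1  0.4  0.3]
[ -50.   71.   15.  122.   98.   46. -106.]
```

View pics/s2.png

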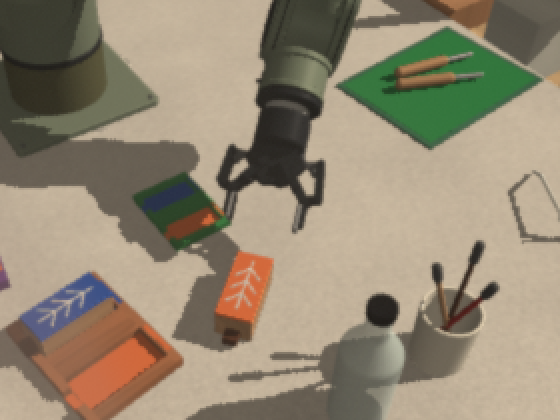

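The arm knocked the orange block over on the way in. By luck it now lies face up at (243,295), tab at (232,335) pointing away from the robot, clear of the bottle (365,345). The blue block sits in its pocket at (70,310). I'll back off and measure the orange block again.

```bash
python3 - <<'E'
from plan import *
from fit import rect
p,r=tool(Opk,.015,.034,30,-1)
line_to(p+Opk[0]@[.08,0,.06],.2,r)
def ik(p,r):
    q=solve_ik(p,r);return None if q is None else np.round(q)
movep([.46,.02,.30],[180,0,20]);wait(.2);st("view")
im,d,P=shoot("wrist");C=cloud(d,P)
im2,d2,P2=shoot("top");C2=cloud(d2,P2)
for i,dd,c in((im,d,C),(im2,d2,C2)):
    m=(dd>0)&(c[...,2]>.037)&(c[...,2]<.051)&(np.hypot(c[...,0]-.57,c[...,1]-.03)<.13);X=c[m];print("face",len(X),*rect(X),np.median(X[:,2]).round(4))
    m=(dd>0)&(c[...,2]>.011)&(c[...,2]<.022)&(np.hypot(c[...,0]-.6,c[...,1]-.0)<.1)&(hsv(i)[...,2]<110);X=c[m];print("tab?",len(X),X.mean(0).round(4))
cv2.imwrite("pics/v3.png",np.hstack([cv2.resize(im,(400,300)),cv2.resize(im2,(400,300))])[:,:,::-1])
E
```

```text
view t 23.44 [0.4598 0.0203 0.2994] w 0.0845 gf 0.0 F [ 0.1 -0.7  0.1]
face 4722 [573.    6.7] [ 50.  110.2] 40.2 0.0447
tab? 139 [ 0.6154 -0.0446  0.0186]
face 281 [582.4  -0. ] [50.  84.7] 40.0 0.0432
tab? 25 [ 0.6118 -0.0402  0.017 ]
```

View pics/v3.png

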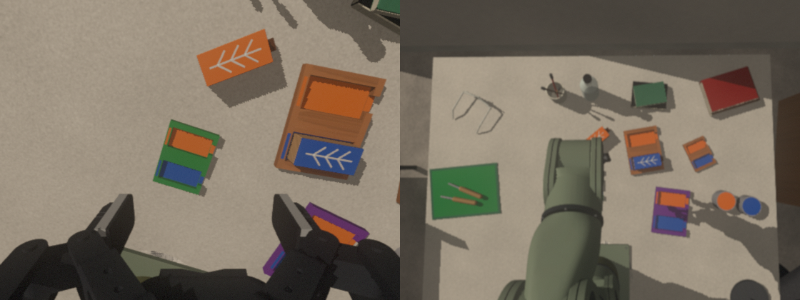

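The orange block is face up at (235,57) in the wrist view with its tab at the right end (272,45), giving centre (573,7) mm and yaw -49.8°. I'll pick it from above, stop over the pocket, measure, then lower.

```bash
python3 - <<'E'
from plan import *
O=frame(yawv(-49.8),UP,[.573,.0067,0]); a=(0,.030,0,-1)
print(np.round(solve_ik(*tool(O,*a))),np.round(solve_ik(*tool(Og,*a))))
movep(*tool(O,*a,.10));p,r=tool(O,*a);print(line_to(p,.12,r,threshold=12));st("at")
command_gripper(.04);st("grip")
line_to(p+[0,0,.10],.2);movep(*tool(Og,*a,.10));p,r=tool(Og,*a,.0155);line_to(p,.1,r);wait(.2);st("above")
im,d,P=shoot("wrist");C=cloud(d,P);L=(C-T)@Rt
X=L[(d>0)&(abs(L[...,2]-.0645)<.008)&cmask(im,"orange")&(abs(L[...,0]-.05)<.04)]
print("face",len(X),np.percentile(X,[.5,50,99.5],axis=0).round(4).tolist())
for y0 in(0,.02,.04,.05):
    q=X[abs(X[:,1]-y0)<.003]; print(y0,q[:,0].min().round(4),q[:,0].max().round(4)) if len(q) else 0
X=L[(d>0)&(abs(L[...,2]-.0175)<.0035)&(abs(L[...,0])<.11)&(abs(L[...,1])<.09)];print("rim",np.percentile(X,[.3,99.7],axis=0).round(4).tolist())
X=L[(d>0)&(abs(L[...,2]-.049)<.006)&cmask(im,"blue")&(abs(L[...,0]+.05)<.06)];print("blue",len(X),np.percentile(X,[.5,99.5],axis=0).round(4).tolist()) if len(X) else 0
cv2.imwrite("pics/op.png",im[:,:,::-1])
E
```

```text
[  4.  59. -15.  95.  28.  29.  12.] [ 21.  61. -12.  87.  19.  34.   9.]
False
at t 25.93 [0.5733 0.0067 0.0117] w 0.0849 gf 0.0 F [-1.1 -0.1 -0.3]
grip t 26.35 [0.5733 0.0067 0.0116] w 0.0494 gf 62.8 F [-1.3 -0.1  8.3]
above t 28.99 [ 0.5778 -0.1888  0.032 ] w 0.049 gf 62.2 F [-0.3  0.3 -1.3]
face 23245 [[0.0248, -0.0297, 0.0628], [0.0486, 0.0249, 0.065], [0.0737, 0.0553, 0.0664]]
0 0.0248 0.0737
0.02 0.0245 0.0739
0.04 0.0244 0.0743
0.05 0.0244 0.0744
rim [[-0.0813, -0.0629, 0.0144], [0.0948, 0.072, 0.0206]]
blue 16679 [[-0.0732, -0.0475, 0.0458], [-0.024, 0.0542, 0.0511]]
```

View pics/op.png

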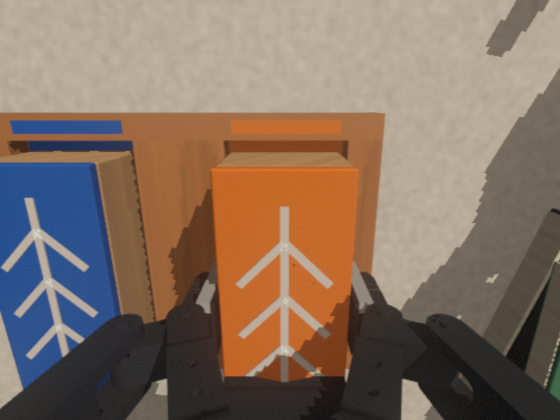

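The orange block is centred over its pocket within about 1 mm, with its plain end at (285,165) towards the +y wall. The blue block (60,270) sits in its pocket. Lowering now.

```bash
python3 - <<'E'
from plan import *
p=np.array(get_obs()["tool_pos"])+Rt@[.0005,.0003,0];e=p.copy();e[2]=.0135
print("touch",line_to(e,.02,threshold=8));st("down")
if get_obs()["tool_pos"][2]<.0185:
    command_gripper(.066);p=np.array(get_obs()["tool_pos"]);line_to(p+[0,0,.12],.15)
    movep([.45,-.19,.33],[180,0,20]);wait(.3);st("up")
    im,d,P=shoot("wrist");C=cloud(d,P);L=(C-T)@Rt
    for c,x in(("blue",-.05),("orange",.05)):
        X=L[(d>0)&(abs(L[...,2]-.049)<.008)&cmask(im,c)&(abs(L[...,0]-x)<.045)&(abs(L[...,1])<.08)]
        R=cv2.minAreaRect((X[:,:2]*1000).astype(np.float32));A=np.c_[X[:,:2],np.ones(len(X))];f=np.linalg.lstsq(A,X[:,2],rcond=None)[0]
        print(c,R,"z",np.median(X[:,2]).round(4),"tilt",f[:2].round(3))
    X=L[(d>0)&(abs(L[...,2]-.0175)<.0035)&(abs(L[...,0])<.11)&(abs(L[...,1])<.09)];print("rim",cv2.minAreaRect((X[:,:2]*1000).astype(np.float32)))
    cv2.imwrite("pics/fin.png",im[:,:,::-1])
E
```

```text
touch True
down t 29.75 [ 0.5779 -0.1884  0.0166] w 0.0491 gf 63.6 F [-2.  -0.1 10.4]
up t 32.31 [ 0.4501 -0.19    0.3295] w 0.0661 gf 0.0 F [0.8 0.4 0.3]
blue ((-49.59231948852539, -1.3802146911621094), (49.40907669067383, 109.33125305175781), 0.08367732912302017) z 0.0496 tilt [-0.    -0.002]
orange ((49.42409896850586, -0.1835784912109375), (109.91927337646484, 49.74219512939453), 89.96885681152344) z 0.0496 tilt [ 0.003 -0.001]
rim ((0.24604034423828125, -0.172576904296875), (190.58326721191406, 142.89356994628906), 0.09348636120557785)
```

View pics/fin.png

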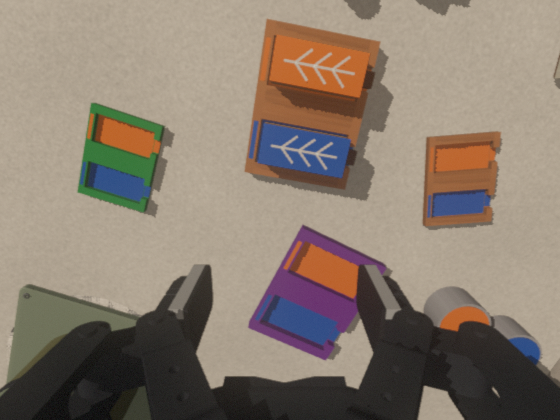

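Both blocks are flat in their own pockets, orange at (320,67) and blue at (303,149). Their tabs are in the notches on the right, and both are within 1.5 mm of centre. Handing in.

```bash
python3 -c "
from plant import *
print(hand_in())"
```

```text
the job is handed in; nothing more can be done
None
```

I handed the job in at about 32 s of the 58 s: both blocks measured flat on their own pocket floors, face up, tabs in the notches and within 1.5 mm of centre; the arm knocked the orange block over by accident, and it landed face up, so I never laid it over deliberately; the bottle, brush pot and books looked unmoved in the pictures, but I did not measure them, and no verdict came back.

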